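# Hold the gel cassette ready over its tank slot

### The job

The red gel cassette leans on the white rest: stand it upright on its bottom edge where it is, on the rest's base, then lift it and carry it upright, over the test-tube rack, to the tank with the blue cover. Stop with its bottom edge hovering about a centimetre above the slot in the cover, upright, centred and lined up so that it would go straight in, touching nothing of the tank. Finish while still holding it there, neither lowered in nor let go, and leave the other things on the bench where they stand.

Things in the scene. Friction and masses are not known exactly. Their poses are not given: they have to be found in the camera images.
- cassette: Loose flat red gel cassette with white window: a plain plate, 10 mm thick (its x), 110 mm long (its y), 90 mm high (its z, from bottom edge to ribbed top edge), about 0.15 kg. Origin: centre of the bottom edge face. It starts leaning 30 degrees from upright, top edge towards the rest's -x (roughly towards the robot). Both faces are alike; either way round will do.
- cassette_top (a point): Middle of the cassette's top edge face (black grip ribs), 90 mm up from its origin. Round it both faces are free, over the middle 75 mm of the length and down to 25 mm from the bottom edge, so it can be pinched across its 10 mm from above along its slope, by a tilted gripper.
- rest: White fixed cassette rest, 100 x 140 mm (x, y). Origin: centre of its underside. Flat base, top at z = 12 mm; a lip along y, 10 mm high above the base, begins at x = +25 mm (far side from the robot); two sloping bars at y = +-46 mm, 10 mm wide, up to about z = 66 mm, carry the leaning cassette. It stands left or right of the tube rack.
- ledge (a point): Point on top of the rest's base, 12 mm above the bench, at rest x = +11 mm: an upright cassette with the middle of its bottom edge here, along the rest's y, stands free between bars and lip.
- tank: Clear fixed tank with a blue slotted cover, 104 x 166 mm, 81 mm high. Origin: centre of its underside. It stands on the other side of the tube rack from the rest.
- slot (a point): Centre of the slot mouth, at the top of the blue cover, 81 mm above the bench. The slot is 24 mm wide along its x and 126 mm long along its y; z is up.
- tube_rack: Loose white rack with test tubes, 50 x 215 mm and 111 mm high to the tops of the tubes; origin: centre of its underside; its y is its long axis, which points roughly away from the robot. It stands between the rest and the tank.
- green_bottle: Loose clear bottle with white cap and green filling, 54 mm wide, 118 mm high; origin: centre of its underside. Leave it.
- dark_bottle: Loose clear bottle with white cap and dark grey filling, 54 mm wide, 118 mm high; origin: centre of its underside. Leave it.
- blue_cup: Loose red-capped cup with blue filling, 62 mm wide, 74 mm high; origin: centre of its underside. Leave it.
- yellow_cup: Loose white cup with yellow lid, 54 mm wide, 60 mm high; origin: centre of its underside. Leave it.
- timer: Loose white timer, 62 x 62 x 19 mm; origin: centre of its underside. Leave it.

How it is judged:
By the outcome, as a careful person would: the job done as asked, in the order asked, and still so for the second after the job is handed in, while the arm keeps its last pose, push and grip.
It also fails if it takes over 48 s, if anything falls off the work surface, if the arm or the gripper's body presses on something with over 40 N, if the wrist force passes 120 N, or if a joint passes its speed limit or range.

### The arm

A 7-joint arm with a two-finger parallel gripper is mounted at the origin on a cart in front of the work surface, level with it; the furniture and walls round the work are solid. World frame = base frame: x ahead of the robot, y to its left, z up, the work surface at z = 0. Lengths are in m, angles in rad, forces in N, time in s.
With the tool pointing down it reaches from about 0.425 to 0.925 m from the base axis. Payload 6.8 kg.
Tool frame: the origin (TCP) lies at the very end of the fingers, on their centre line; the grasp point (between the pads) lies 19 mm behind it (bot.grasp_offset is the distance from the TCP to the grasp point, in m); z points along the fingers, y is the direction in which the jaws open and shut (so a half turn about z gives the same grasp; the last joint's range is limited). The gripper opens to 85 mm and grips with 20 to 120 N. Pads are 22 mm wide; open, the fingers measure 114 mm over their backs; the gripper's body (76 mm by 85 mm) begins 54 mm behind the grasp point. The pads swing forward as they close: fully open they stand 13 mm farther back than shut.
Start: joints at [1.175, 0.477, 0.022, 1.555, -0.011, 1.109, -0.083], TCP at [0.192, -0.647, 0.231] pointing down, gripper open.
Joint ranges: [-2.96, 2.96], [-0.34, 2.1], [-1.41, 1.46], [0.24, 2.44], [-1.37, 4.51], [0.17, 1.92], [-2.96, 2.96]. Speed limits (rad/s): [2.39, 2.39, 3.14, 3.14, 3.14, 3.14, 3.14].

### API

Orientations are given as a unit quaternion [w, x, y, z].
In Python, from station import monitor, cams, bot, finder gives the robot as it stands.
- The arm moves only by the tool jog_arm, never from a script. Its argument "plan" is a list of rows, each an object of numbers: "x", "y", "z": the shift along the tool's x, y, z as a fraction of full scale; "wx", "wy", "wz": the turn, a rotation vector about the tool's x, y, z as a fraction of full scale. A call has 1 to 12 rows; each row is the pose to reach, as a shift and turn from the pose measured when the call began, along the tool's axes at that moment, turning the shorter way round; what a row does not reach only later rows make up. Full scale, the value 1, is 20 cm for a shift and 180 degrees for a turn. A row lasts 1/12 s, in which the tool goes at most 41.7 mm and 7.16 degrees, less where a joint would pass 70% of its speed; a pose out of reach is approached as far as the arm can. A call with a number of a shift or a turn outside -1 to 1 is refused whole. A call with a gripper value outside its range is refused whole. "hand" is the opening, from -1 (shut) to 1 (fully open), set as the call begins (left out, the last holds). The fingers move at their own pace and stop on an object; "grip_force" is the grip in N (left out, the last holds). Time passes only in rows, so rows that repeat a pose let the fingers close. It gives the time, the measured TCP pose, the force and the opening at its end, in the units of the state.
- monitor.get_obs(): the state, without advancing time (a new reading comes with each control period).
- cams.read_camera(name): name is "scene" or "top" or "wrist"; returns the picture (480x640x3 uint8, red, green, blue); there is no depth.
- cams.get_calibration(name): a dict with "fx", "fy", "cx", "cy" (pixels), "distortion" ([k1, k2, p1, p2, k3] as OpenCV has them; the pictures are not rectified), "extrinsics" (4x4, takes a point from world to camera coordinates). Camera axes: x right, y down, z forward; pixel columns grow to the right and rows downward; lengths in m; the calibration is good to about 2 mm. A picture is of the moment at which its call begins: read the wrist's pose just before it. get_calibration takes no time and is no camera call; for the wrist camera it gives the pose at the moment of the call.
- bot.hand_in(): hands the job in, once; it reports no verdict.
Trained networks look in the newest picture that a camera, given by its name, has taken for a name from the list of things; names that differ only in an ending like _2 or _b are one class to them, and where a whole thing is asked for, a point or a joint stands for the part that bears it (a point fixed in the world has none). Each returns a list of dicts, best first, with "confidence" (0 to 1); they miss things now and then, are a little off and sometimes report something else, mostly with a low value. They report only what shows in the picture. A call takes as long as a camera call.
- finder.find_in(camera, target): "bbox" ([left, top, width, height] in pixels, round what is visible of it).
- finder.place_of(camera, target): "location" ([column, row] in pixels: a listed point, or the origin of a listed thing).
The state is a dict: "t": time; "q": joint angles; "joint_vel": joint speeds; "joint_torque": joint torques, N m; "eef_pos": TCP position; "tool_rot": TCP orientation; "contact_force": force on the tool from outside, world axes, zero at the start; "torque": the same for the moment, N m; "gripper_width": opening from 0.0 (shut) to 1.0 (fully open).
Only numpy, scipy, OpenCV 4.12 (cv2) and the standard library are available. Lean on these libraries where they do the work, as an engineer would, in place of code of your own. Each camera call takes 0.05 s, during which the arm holds its last target. There are 200 camera calls.

## Working session

There is one attempt and no reset: what is moved stays moved. The work goes in short steps, Python scripts to look and compute and a tool call to move; the robot and the scene stay as the last step left them, time stands still between calls to the robot, and variables do not carry over. Pictures are saved under pics/ and viewed, about 8 in all and at most 12, crops included, and the job is handed in when it is done.

Besides the shell and the picture viewer there is one more tool, called after "Emit:" as a command line: name --argument value ..., lists and objects as JSON in quotes. jog_arm: Moves the arm, as the interface text tells. Shift numbers are shares of 20 cm and turn numbers shares of 180 degrees, none past 1 either way. Its arguments: {"type":"object","properties":{"plan":{"type":"array","items":{"type":"object","properties":{"x":{"type":"number","minimum":-1,"maximum":1},"y":{"type":"number","minimum":-1,"maximum":1},"z":{"type":"number","minimum":-1,"maximum":1},"wx":{"type":"number","minimum":-1,"maximum":1},"wy":{"type":"number","minimum":-1,"maximum":1},"wz":{"type":"number","minimum":-1,"maximum":1}}}},"hand":{"type":"number"},"grip_force":{"type":"number"}},"required":["plan"]}

```bash
ls; mkdir -p pics; cat > h.py <<'E'
import numpy as np, cv2
from scipy.spatial.transform import Rotation as R
from station import monitor, cams, bot, finder
def ray(cam,uv,cal=None):
    c=cal or cams.get_calibration(cam)
    K=np.array([[c['fx'],0,c['cx']],[0,c['fy'],c['cy']],[0,0,1.]])
    n=cv2.undistortPoints(np.array([[uv]],float),K,np.array(c['distortion'],float))[0,0]
    T=np.array(c['extrinsics']); Rm=T[:3,:3]
    o=-Rm.T@T[:3,3]; d=Rm.T@np.array([n[0],n[1],1]); return o,d
def at_z(cam,uv,z,cal=None):
    o,d=ray(cam,uv,cal); return o+d*(z-o[2])/d[2]
def proj(cam,P,cal=None):
    c=cal or cams.get_calibration(cam)
    K=np.array([[c['fx'],0,c['cx']],[0,c['fy'],c['cy']],[0,0,1.]])
    T=np.array(c['extrinsics'])
    return cv2.projectPoints(np.array(P,float).reshape(-1,3),cv2.Rodrigues(T[:3,:3])[0],T[:3,3],K,np.array(c['distortion'],float))[0][:,0]
def tri(rays):
    A=0;b=0
    for o,d in rays:
        d=d/np.linalg.norm(d);M=np.eye(3)-np.outer(d,d);A=A+M;b=b+M@o
    p=np.linalg.solve(A,b); return p,[np.linalg.norm((np.eye(3)-np.outer(d,d)/(d@d))@(p-o)) for o,d in rays]
def save(cam,name):
    im=cams.read_camera(cam); cv2.imwrite(f'pics/{name}.png',im[:,:,::-1]); return im
def quat(q): return R.from_quat([q[1],q[2],q[3],q[0]])
def delta(pos,Rt):
    """fractions from the current pose to target pos, Rotation Rt"""
    s=monitor.get_obs(); R0=quat(s['tool_rot'])
    return np.round(R0.inv().apply(np.array(pos)-s['eef_pos'])/.2,4), np.round((R0.inv()*Rt).as_rotvec()/np.pi,4)
E
python3 - <<'E'
from h import *
ims=[save(c,c+'0') for c in('scene','top')]
s=monitor.get_obs();print({k:np.round(v,3) for k,v in s.items()})
print('cam pos',[(-np.array(cams.get_calibration(c)['extrinsics'])[:3,:3].T@np.array(cams.get_calibration(c)['extrinsics'])[:3,3]).round(3) for c in('scene','top')])
zs=dict(cassette=.012,cassette_top=.09,ledge=.012,rest=0,slot=.081,tank=0,tube_rack=0,green_bottle=0,dark_bottle=0,blue_cup=0,yellow_cup=0,timer=0)
for n,z in zs.items():
    rr=[]
    for c in('scene','top'):
        r=finder.place_of(c,n)
        for k in r[:2]: print(n,c,np.round(k['location'],1),round(k['confidence'],2),at_z(c,k['location'],z).round(3))
        if r: rr.append(ray(c,r[0]['location']))
    if len(rr)==2:
        p,e=tri(rr);print('   tri',p.round(3),np.round(e,4))
print(monitor.get_obs()['t'])
E
```

```text
pics
{'t': np.float64(0.1), 'q': array([ 1.175,  0.478,  0.022,  1.556, -0.011,  1.109, -0.083]), 'joint_vel': array([ 0.001, -0.002, -0.   , -0.003,  0.001, -0.   ,  0.001]), 'joint_torque': array([ 4.0000e-03, -5.9776e+01,  1.6140e+00, -2.8196e+01,  1.3000e-02,
        5.0000e-03,  0.0000e+00]), 'eef_pos': array([ 0.191, -0.647,  0.23 ]), 'tool_rot': array([-0.001,  0.99 ,  0.143, -0.   ]), 'contact_force': array([-0.672,  0.193,  0.497]), 'torque': array([-0.032,  0.046, -0.023]), 'gripper_width': np.float64(0.997)}
cam pos [array([-0.307,  0.579,  1.311]), array([0.42 , 0.111, 1.331])]
cassette scene [366.3 239.5] 0.56 [ 0.543 -0.022  0.012]
cassette top [357.6 250.2] 0.64 [ 0.538 -0.012  0.012]
cassette top [404.7 199. ] 0.6 [ 0.687 -0.156  0.012]
   tri [ 0.536 -0.013  0.026] [0.0025 0.0025]
cassette_top scene [379.2 236.6] 0.54 [ 0.483 -0.024  0.09 ]
cassette_top top [361.3 266.1] 0.59 [ 0.488 -0.014  0.09 ]
   tri [ 0.485 -0.018  0.093] [0.0055 0.0055]
ledge scene [364.2 243. ] 0.83 [ 0.535 -0.009  0.012]
ledge top [358.1 253.2] 0.96 [ 0.53  -0.014  0.012]
   tri [ 0.531 -0.0
[... 851 characters left out ...]
3 212.7] 0.82 [0.715 0.04  0.   ]
dark_bottle top [340.5 191.7] 0.89 [0.715 0.032 0.   ]
   tri [ 0.718  0.034 -0.006] [0.0035 0.0035]
blue_cup scene [299.7 226.7] 0.88 [0.698 0.131 0.   ]
blue_cup scene [323.8 212.4] 0.68 [0.714 0.035 0.   ]
blue_cup top [307.9 199.2] 0.69 [0.694 0.129 0.   ]
   tri [0.695 0.131 0.003] [0.0018 0.0018]
yellow_cup scene [215.6 352.2] 0.58 [0.415 0.53  0.   ]
yellow_cup top [168.6 299.2] 0.81 [0.407 0.541 0.   ]
   tri [0.406 0.533 0.018] [0.0022 0.0022]
timer scene [369.8 242.3] 0.69 [ 0.537 -0.031  0.   ]
timer scene [461.  226.6] 0.67 [ 0.45  -0.319  0.   ]
timer top [465.  274.1] 0.76 [ 0.463 -0.325  0.   ]
   tri [ 0.49  -0.154  0.069] [0.1447 0.1447]
1.3
```

```bash
python3 - <<'E'
import cv2
a=cv2.imread('pics/top0.png')[180:330,140:430]; cv2.imwrite('pics/topc.png',cv2.resize(a,None,fx=2.75,fy=2.75,interpolation=cv2.INTER_CUBIC))
E
```

```text
(no output)
```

View pics/topc.png

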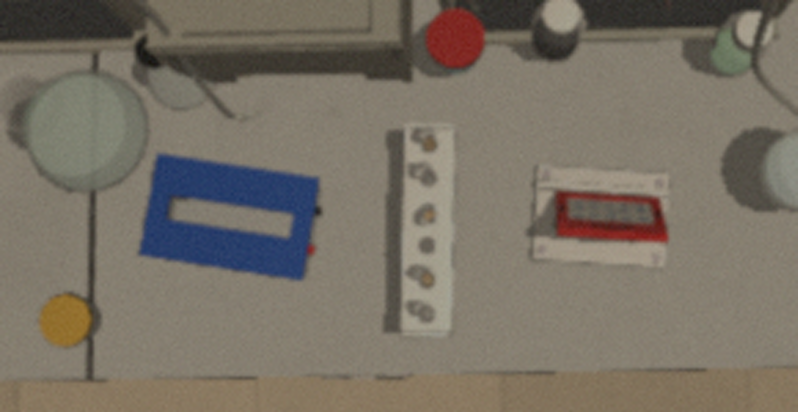

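View pics/scene0.png

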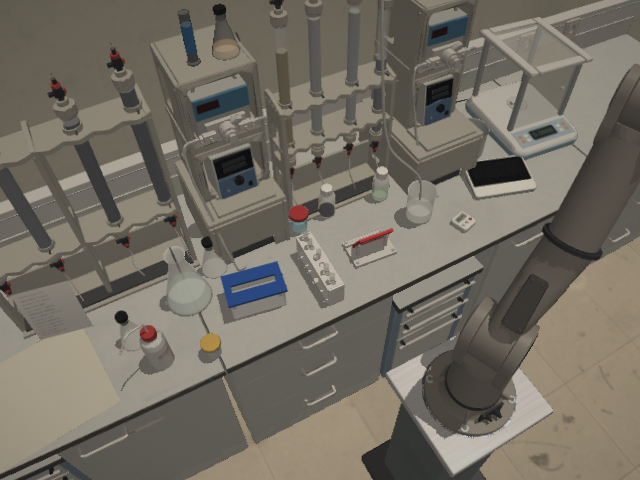

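The pictures show the cassette leaning on the rest at top-crop (612,217). The tube rack is at (428,230) and the blue cover at (230,217) with its slot clear, and the bottles and cups sit beyond at the back edge. Next I'll measure the yaws by colour and plan the approach.

```bash
python3 - <<'E'
from h import *
im=cv2.imread('pics/top0.png'); hsv=cv2.cvtColor(im,cv2.COLOR_BGR2HSV)
def yaw(box_pts,z):
    P=np.array([at_z('top',p,z)[:2] for p in box_pts]); e=[P[1]-P[0],P[2]-P[1]]
    l=max(e,key=np.linalg.norm); l=l if l[1]>0 else -l
    return P.mean(0).round(4),[round(float(np.linalg.norm(v)),4) for v in e],round(float(np.degrees(np.arctan2(-l[0],l[1]))),2)
m=cv2.inRange(hsv,(100,100,40),(130,255,255)); m[:, :180]=0;m[:,270:]=0
cs,_=cv2.findContours(m,cv2.RETR_CCOMP,cv2.CHAIN_APPROX_NONE)
cs=sorted(cs,key=cv2.contourArea)[-2:]
for c in cs: print('blue',yaw(cv2.boxPoints(cv2.minAreaRect(c)),.081))
m=cv2.inRange(hsv,(0,120,60),(8,255,255))|cv2.inRange(hsv,(172,120,60),(180,255,255)); m[:235]=0;m[275:]=0;m[:,:330]=0;m[:,400:]=0
c=cv2.findContours(m,cv2.RETR_EXTERNAL,cv2.CHAIN_APPROX_NONE)[0];c=max(c,key=cv2.contourArea)
b=cv2.boxPoints(cv2.minAreaRect(c));print('red',b.round(1).tolist(),yaw(b,.07))
g=[(140+x/2.75,180+y/2.75) for x,y in((540,165),(668,173),(664,266),(531,261))]
print('rest',yaw(g,.012))
yr=np.radians(-3.5)
Rd=R.from_euler('z',yr)*R.from_matrix(np.array([[0,1,0],[1,0,0],[0,0,-1]]).astype(float))
for p in([.33,-.45,.28],[.43,-.25,.30],[.45,-.02,.30]): print(delta(p,Rd))
E
```

```text
blue (array([0.5171, 0.364 ]), [0.0333, 0.1331], -10.04)
blue (array([0.517 , 0.3643]), [0.101, 0.1672], -10.11)
red [[341.1000061035156, 265.29998779296875], [342.1000061035156, 249.3000030517578], [382.8999938964844, 251.89999389648438], [381.8999938964844, 267.79998779296875]] (array([ 0.5096, -0.0185]), [0.0443, 0.1134], -4.77)
rest (array([ 0.5139, -0.0141]), [0.1355, 0.0982], -4.77)
(array([ 0.9433, -0.7493, -0.2434]), array([ 0.    , -0.    , -0.3889]))
(array([ 1.7066, -1.5663, -0.3434]), array([ 0.    , -0.    , -0.3889]))
(array([ 2.1289, -2.6406, -0.3434]), array([ 0.    , -0.    , -0.3889]))
```

Emit:
jog_arm --plan '[{"x": 0.24,"y": -0.19,"z": -0.08,"wz": -0.035},{"x": 0.47,"y": -0.37,"z": -0.16,"wz": -0.07},{"x": 0.71,"y": -0.56,"z": -0.24,"wz": -0.11},{"x": 0.94,"y": -0.75,"z": -0.24,"wz": -0.15},{"x": 1.0,"y": -0.9,"z": -0.25,"wz": -0.19},{"x": 1.0,"y": -1.0,"z": -0.27,"wz": -0.23},{"x": 1.0,"y": -1.0,"z": -0.3,"wz": -0.27},{"x": 1.0,"y": -1.0,"z": -0.3,"wz": -0.31},{"x": 1.0,"y": -1.0,"z": -0.3,"wz": -0.35},{"x": 1.0,"y": -1.0,"z": -0.3,"wz": -0.389}]'

```text
invalid input at $.plan[0]: expected keys x, y, z, wx, wy, wz
```

```bash
cat >> h.py <<'E'
D=R.from_matrix(np.array([[0,1,0],[1,0,0],[0,0,-1]]).astype(float))
def tool(yaw_deg,tilt_deg=0): # tilt: tool leans with the cassette, top towards -x
    return R.from_euler('z',yaw_deg,degrees=True)*R.from_euler('y',-tilt_deg,degrees=True)*D
E
python3 - <<'E'
from h import *
s=monitor.get_obs();print(s['t'],s['eef_pos'].round(3),s['q'].round(2))
print(tool(0,30).as_matrix().round(2))
for p in([.42,-.25,.30],[.43,-.02,.30]): print(delta(p,tool(-4.8)))
E
```

```text
1.3 [ 0.192 -0.647  0.231] [ 1.17  0.48  0.02  1.56 -0.01  1.11 -0.08]
[[ 0.    0.87  0.5 ]
 [ 1.    0.    0.  ]
 [ 0.    0.5  -0.87]]
(array([ 1.6587, -1.5804, -0.3434]), array([ 0.    , -0.    , -0.3817]))
(array([ 2.033 , -2.669 , -0.3434]), array([ 0.    , -0.    , -0.3817]))
```

Emit:
jog_arm --plan '[{"x": 0.24,"y": -0.19,"z": -0.08,"wx": 0,"wy": 0,"wz": -0.035},{"x": 0.47,"y": -0.37,"z": -0.16,"wx": 0,"wy": 0,"wz": -0.07},{"x": 0.71,"y": -0.56,"z": -0.24,"wx": 0,"wy": 0,"wz": -0.11},{"x": 0.9,"y": -0.75,"z": -0.24,"wx": 0,"wy": 0,"wz": -0.15},{"x": 1.0,"y": -0.9,"z": -0.27,"wx": 0,"wy": 0,"wz": -0.19},{"x": 1.0,"y": -1.0,"z": -0.3,"wx": 0,"wy": 0,"wz": -0.23}]'

```text
t: 1.8
eef_pos: [0.3161, -0.436, 0.2836]
tool_rot: [0.0, 0.874, 0.486, 0.0]
contact_force: [1.0, -1.1, 0.7]
gripper_width: 1.004
```

```bash
python3 - <<'E'
from h import *
s=monitor.get_obs();print(s['t'],s['eef_pos'].round(3),s['q'].round(2))
for p in([.42,-.25,.30],[.43,-.02,.30]): print(delta(p,tool(-4.8)))
E
```

```text
1.8 [ 0.316 -0.436  0.284] [ 1.01  0.21 -0.21  1.81  0.05  1.12  0.23]
(array([ 1.064 , -0.0488, -0.0821]), array([ 0.0003,  0.    , -0.1501]))
(array([ 2.0675, -0.6128, -0.0824]), array([ 0.0003,  0.    , -0.1501]))
```

Emit:
jog_arm --plan '[{"x": 0.2,"y": -0.01,"z": -0.02,"wx": 0,"wy": 0,"wz": -0.03},{"x": 0.4,"y": -0.02,"z": -0.04,"wx": 0,"wy": 0,"wz": -0.06},{"x": 0.6,"y": -0.03,"z": -0.06,"wx": 0,"wy": 0,"wz": -0.09},{"x": 0.8,"y": -0.07,"z": -0.08,"wx": 0,"wy": 0,"wz": -0.12},{"x": 1.0,"y": -0.12,"z": -0.08,"wx": 0,"wy": 0,"wz": -0.15}]'

```text
t: 2.22
eef_pos: [0.4023, -0.2517, 0.3007]
tool_rot: [0.001, 0.735, 0.678, 0.0]
contact_force: [0.4, -0.5, 0.8]
gripper_width: 1.003
```

```bash
python3 - <<'E'
from h import *
s=monitor.get_obs();print(s['t'],s['eef_pos'].round(3),s['q'].round(2))
for p in([.42,-.1,.30],[.43,-.02,.30]): print(delta(p,tool(-4.8)))
E
```

```text
2.2167 [ 0.402 -0.252  0.301] [ 0.81  0.1  -0.41  1.91  0.04  1.14  0.3 ]
(array([0.7633, 0.0277, 0.0024]), array([0.0009, 0.0004, 0.0014]))
(array([1.166 , 0.0458, 0.0019]), array([0.0009, 0.0004, 0.0014]))
```

```bash
cat >> h.py <<'E'
def on_cass(o,yaw,tilt,h): # world point at cassette height h, for origin o
    return np.array(o)+R.from_euler('zy',[yaw,-tilt],degrees=True).apply([0,0,h]) if False else np.array(o)+(R.from_euler('z',yaw,degrees=True)*R.from_euler('y',-tilt,degrees=True)).apply([0,0,h])
E
python3 - <<'E'
from h import *
p=on_cass([.533,-.014,.0145],-4.8,30,.17);print(p,delta(p,tool(-4.8,30)))
E
```

```text
[ 0.44829811 -0.00688738  0.16172432] (array([1.2395, 0.1299, 0.6934]), array([-1.658e-01,  1.000e-04,  1.400e-03]))
```

Emit:
jog_arm --plan '[{"x": 0.2,"y": 0.02,"z": 0,"wx": -0.03,"wy": 0,"wz": 0},{"x": 0.4,"y": 0.05,"z": 0.05,"wx": -0.06,"wy": 0,"wz": 0},{"x": 0.6,"y": 0.08,"z": 0.1,"wx": -0.1,"wy": 0,"wz": 0},{"x": 0.8,"y": 0.1,"z": 0.2,"wx": -0.13,"wy": 0,"wz": 0},{"x": 1.0,"y": 0.12,"z": 0.3,"wx": -0.166,"wy": 0,"wz": 0},{"x": 1.0,"y": 0.12,"z": 0.45,"wx": -0.166,"wy": 0,"wz": 0}]' --hand -0.1

```text
t: 2.72
eef_pos: [0.4421, -0.0499, 0.2124]
tool_rot: [0.195, 0.706, 0.657, 0.178]
contact_force: [0.5, -3.3, -1.8]
gripper_width: 0.448
```

```bash
python3 - <<'E'
from h import *
s=monitor.get_obs();print(s['t'],s['eef_pos'].round(3),s['q'].round(2))
p=on_cass([.533,-.014,.0145],-4.8,30,.17);print(p,delta(p,tool(-4.8,30)))
E
```

```text
2.7167 [ 0.442 -0.05   0.212] [ 0.76 -0.09 -0.77  2.43 -0.03  0.25 -0.08]
[ 0.44829811 -0.00688738  0.16172432] (array([ 0.2179, -0.1158,  0.2251]), array([ 0.0035, -0.0005,  0.0034]))
```

Emit:
jog_arm --plan '[{"x": 0.08,"y": -0.04,"z": 0.07,"wx": 0,"wy": 0,"wz": 0},{"x": 0.15,"y": -0.08,"z": 0.15,"wx": 0,"wy": 0,"wz": 0},{"x": 0.22,"y": -0.115,"z": 0.225,"wx": 0.0035,"wy": 0,"wz": 0.0035},{"x": 0.22,"y": -0.115,"z": 0.225,"wx": 0.0035,"wy": 0,"wz": 0.0035},{"x": 0.22,"y": -0.115,"z": 0.225,"wx": 0.0035,"wy": 0,"wz": 0.0035}]'

```text
t: 3.13
eef_pos: [0.4342, -0.023, 0.1621]
tool_rot: [0.174, 0.713, 0.663, 0.147]
contact_force: [0.1, -0.9, -0.4]
gripper_width: 0.448
```

```bash
python3 - <<'E'
from h import *
s=monitor.get_obs();print(s['t'],s['eef_pos'].round(4),s['q'].round(2),s['joint_vel'].round(2))
cal=cams.get_calibration('wrist');save('wrist','w1')
o=[.533,-.014,.0145]
for n in('cassette_top','cassette','ledge','rest'):
    for k in finder.place_of('wrist',n)[:2]: print(n,np.round(k['location'],1),round(k['confidence'],2),at_z('wrist',k['location'],{'cassette_top':.0925,'cassette':.0145,'ledge':.012,'rest':0}[n],cal).round(4))
print('pred top',proj('wrist',on_cass(o,-4.8,30,.09),cal))
E
```

```text
3.1333 [ 0.4342 -0.023   0.1621] [ 1.08  0.11 -1.26  2.43  0.81  0.32 -0.97] [ 0.32  0.56 -0.8   0.01  2.06  0.36 -2.18]
cassette_top [341.9 231.2] 0.91 [ 0.4887 -0.018   0.0925]
cassette [345.2 204.1] 0.78 [ 0.5375 -0.0242  0.0145]
ledge [336.6 197.9] 0.65 [ 0.5297 -0.0172  0.012 ]
rest [317.5 193.4] 0.81 [ 0.5154 -0.0128  0.    ]
pred top [[340.83724328 220.90423185]]
```

View pics/w1.png

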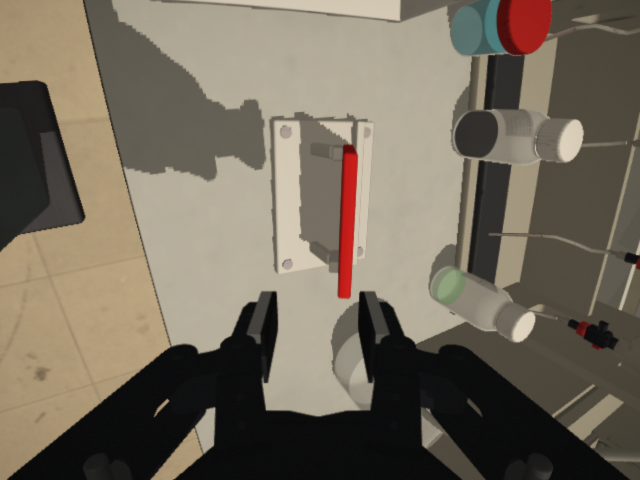

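The wrist picture shows the top edge as a red strip from (347,147) to (345,297), lying on the rest as predicted. The arm is close to joint limits, so I'll let it settle and check the joints before descending.

Emit:
jog_arm --plan '[{"x": 0,"y": 0,"z": 0,"wx": 0,"wy": 0,"wz": 0},{"x": 0,"y": 0,"z": 0,"wx": 0,"wy": 0,"wz": 0}]'

```text
t: 3.55
eef_pos: [0.4342, -0.0236, 0.1627]
tool_rot: [0.174, 0.713, 0.663, 0.146]
contact_force: [-0.7, 0.3, 0.1]
gripper_width: 0.448
```

```bash
python3 - <<'E'
from h import *
s=monitor.get_obs();print(s['t'],s['eef_pos'].round(4),s['q'].round(3),s['joint_vel'].round(2))
o=[.534,-.016,.0145]
for h in(.17,.13,.045):
  p=on_cass(o,-4.8,30,h);print(p.round(3),delta(p,tool(-4.8,30)))
# fit kinematics: planar-chain zero pose up; axes z,y,z,y,z,y,z with signs
from scipy.optimize import least_squares
Q=[[1.175,.477,.022,1.555,-.011,1.109,-.083],[1.01,.21,-.21,1.81,.05,1.12,.23],[.81,.1,-.41,1.91,.04,1.14,.3],[.76,-.09,-.77,2.43,-.03,.25,-.08],s['q']]
P=[[.192,-.647,.231],[.316,-.436,.2836],[.4023,-.2517,.3007],[.4421,-.0499,.2124],s['eef_pos']]
def fk(q,L,sg):
    Rm=R.identity();p=np.array([0,0,L[0]])
    off=[0,L[1],L[1]*0,L[2],0,L[3],0]
    Rm=R.from_rotvec([0,0,sg[0]*q[0]]);p=p+Rm.apply([L[4],0,0])
    Rm=Rm*R.from_rotvec([0,q[1],0])*R.from_rotvec([0,0,sg[1]*q[2]]);p=p+Rm.apply([L[5],0,L[1]])
    Rm=Rm*R.from_rotvec([0,q[3],0])*R.from_rotvec([0,0,sg[2]*q[4]]);p=p+Rm.apply([L[6],0,L[2]])
    Rm=Rm*R.from_rotvec([0,q[5],0])*R.from_rotvec([0,0,sg[3]*q[6]]);p=p+Rm.apply([L[7],0,L[3]]) if False else p+(Rm*R.from_rotvec([0,0,-sg[3]*q[6]])).apply([L[7],0,L[3]])
    return p,Rm
for s0 in(1,-1):
 for s1 in(1,-1):
  for s2 in (1,-1):
   sg=(s0,s1,s2,1)
   r=least_squares(lambda L:np.concatenate([fk(q,L,sg)[0]-p for q,p in zip(Q,P)]+[.02*(L[4:])]),[.35,.45,.45,.3,0,0,0,0]);print(sg,round(r.cost*1e4,3),r.x.round(3))
E
```

```text
3.55 [ 0.4342 -0.0236  0.1627] [ 1.075  0.108 -1.26   2.433  0.793  0.319 -0.949] [-0.    0.   -0.    0.    0.02  0.   -0.02]
[ 0.449 -0.009  0.162] (array([0.0792, 0.0609, 0.0336]), array([-0.0209,  0.0053,  0.0047]))
[ 0.469 -0.011  0.127] (array([0.0824, 0.0741, 0.2331]), array([-0.0209,  0.0053,  0.0047]))
[ 0.512 -0.014  0.053] (array([0.0892, 0.102 , 0.6571]), array([-0.0209,  0.0053,  0.0047]))
(1, 1, 1, 1) 1815.871 [ 4.269 -1.976  1.283  0.557 -0.534  0.355  1.014  0.165]
(1, 1, -1, 1) 2444.151 [ 1.749 -2.005  0.021 -0.284 -0.341  0.331 -0.258 -0.269]
(1, -1, 1, 1) 1909.937 [ 0.301 -1.036 -0.671 -0.587  0.674  0.677 -0.29   0.857]
(1, -1, -1, 1) 1606.322 [-2.045 -0.96  -1.864 -1.354  0.949  0.841 -1.426  0.71 ]
(-1, 1, 1, 1) 74.599 [-1.878e+00  4.720e-01 -6.140e-01 -8.850e-01  7.790e-01 -5.300e-02
 -5.950e-01 -1.000e-03]
(-1, 1, -1, 1) 276.732 [-0.041  0.543  0.297 -0.12   0.635 -0.278  0.297  0.105]
(-1, -1, 1, 1) 36.247 [-0.018  0.564  0.294  0.213  0.107  0.071 -0.122  0.073]
(-1, -1, -1, 1) 30.901 [-0.055  0.57   0.274  0.218  0.11   0.043 -0.145  0.043]
```

Emit:
jog_arm --plan '[{"x": 0.03,"y": 0.03,"z": 0.05,"wx": -0.007,"wy": 0.002,"wz": 0.002},{"x": 0.05,"y": 0.05,"z": 0.1,"wx": -0.014,"wy": 0.004,"wz": 0.004},{"x": 0.08,"y": 0.07,"z": 0.15,"wx": -0.021,"wy": 0.005,"wz": 0.005},{"x": 0.08,"y": 0.07,"z": 0.18,"wx": -0.021,"wy": 0.005,"wz": 0.005},{"x": 0.08,"y": 0.07,"z": 0.18,"wx": -0.021,"wy": 0.005,"wz": 0.005},{"x": 0.08,"y": 0.07,"z": 0.18,"wx": -0.021,"wy": 0.005,"wz": 0.005}]'

```text
t: 4.05
eef_pos: [0.4666, -0.0098, 0.137]
tool_rot: [0.188, 0.712, 0.654, 0.173]
contact_force: [-0.4, 0.0, 0.1]
gripper_width: 0.449
```

```bash
cat > st.py <<'E'
from h import *
import sys
s=monitor.get_obs();print(s['t'],s['eef_pos'].round(4),s['q'].round(3),s['joint_vel'].round(2),s['contact_force'].round(1))
o=[.534,-.016,.0145]
for h in map(float,sys.argv[1:]):
  p=on_cass(o,-4.8,30,h);print(p.round(3),delta(p,tool(-4.8,30)))
E
python3 st.py .13 .045
```

```text
4.05 [ 0.4666 -0.0098  0.137 ] [ 1.054  0.417 -1.408  2.435  1.456  0.566 -1.589] [ 0.01 -0.06 -0.01  0.   -0.02 -0.02  0.01] [-0.4  0.   0.1]
[ 0.469 -0.011  0.127] (array([-0.0028, -0.0128,  0.0498]), array([-0.0021, -0.0003, -0.0002]))
[ 0.512 -0.014  0.053] (array([-0.0032, -0.01  ,  0.4748]), array([-0.0021, -0.0003, -0.0002]))
```

```bash
python3 - <<'E'
from h import *
cal=cams.get_calibration('wrist');im=save('wrist','w2')
for n in('cassette_top','cassette','ledge'):
    for k in finder.place_of('wrist',n)[:1]: print(n,np.round(k['location'],1),round(k['confidence'],2),at_z('wrist',k['location'],{'cassette_top':.0925,'cassette':.0145,'ledge':.012,'rest':0}[n],cal).round(4))
hsv=cv2.cvtColor(im,cv2.COLOR_RGB2HSV)
m=cv2.inRange(hsv,(0,120,60),(8,255,255))|cv2.inRange(hsv,(172,120,60),(180,255,255));m[:,440:]=0
c=max(cv2.findContours(m,0,1)[0],key=cv2.contourArea);b=cv2.boxPoints(cv2.minAreaRect(c));print(b.round(1).tolist())
P=np.array([at_z('wrist',p,.0925,cal) for p in b]);print(P.round(4),P.mean(0))
o=[.534,-.016,.0145]
print('pred top',proj('wrist',on_cass(o,-4.8,30,.09),cal))
Rc=R.from_euler('z',-4.8,degrees=True)*R.from_euler('y',-30,degrees=True)
C=np.array(o)+Rc.apply([[x,y,.09] for x,y in((-.005,-.055),(-.005,.055),(.005,.055),(.005,-.055))])
px=proj('wrist',C,cal)
v=im[:,:,::-1].copy();cv2.polylines(v,[px.round().astype(int)],True,(0,255,0),1);cv2.imwrite('pics/w2o.png',v)
E
```

```text
cassette_top [317.2 275. ] 0.82 [ 0.4913 -0.0193  0.0925]
cassette [318.4 230.9] 0.79 [ 0.5368 -0.0216  0.0145]
ledge [310.5 226.7] 0.88 [ 0.5306 -0.0169  0.012 ]
[[311.0, 170.0], [327.0, 170.0], [327.0, 347.0], [311.0, 347.0]]
[[ 0.4928  0.0463  0.0925]
 [ 0.5033  0.0448  0.0925]
 [ 0.4944 -0.0764  0.0925]
 [ 0.4821 -0.0708  0.0925]] [ 0.49315976 -0.01402535  0.0925    ]
pred top [[313.28998368 265.75322464]]
```

View pics/w2o.png

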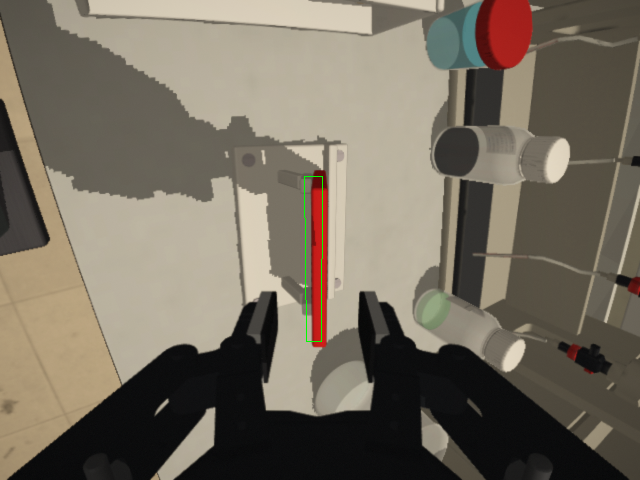

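```bash
sed -i 's/^o=.*/o=[.5375,-.0185,.0145]/' st.py; python3 st.py .1 .046
```

```text
4.25 [ 0.4673 -0.0108  0.1385] [ 1.055  0.412 -1.409  2.435  1.458  0.566 -1.591] [ 0.    0.   -0.    0.    0.02  0.   -0.01] [ 0.6  0.4 -0.4]
[ 0.488 -0.014  0.101] (array([-0.0084, -0.004 ,  0.2136]), array([-0.0008,  0.0011,  0.0001]))
[ 0.515 -0.017  0.054] (array([-0.0075, -0.0033,  0.4836]), array([-0.0008,  0.0011,  0.0001]))
```

Aligned; now descending along the slope.

Emit:
jog_arm --plan '[{"x": -0.008,"y": -0.004,"z": 0.08,"wx": 0,"wy": 0,"wz": 0},{"x": -0.008,"y": -0.004,"z": 0.16,"wx": 0,"wy": 0,"wz": 0},{"x": -0.008,"y": -0.004,"z": 0.24,"wx": 0,"wy": 0,"wz": 0},{"x": -0.008,"y": -0.004,"z": 0.31,"wx": 0,"wy": 0,"wz": 0},{"x": -0.008,"y": -0.004,"z": 0.38,"wx": 0,"wy": 0,"wz": 0},{"x": -0.008,"y": -0.004,"z": 0.44,"wx": 0,"wy": 0,"wz": 0},{"x": -0.008,"y": -0.004,"z": 0.483,"wx": 0,"wy": 0,"wz": 0},{"x": -0.008,"y": -0.004,"z": 0.483,"wx": 0,"wy": 0,"wz": 0}]'

```text
t: 4.92
eef_pos: [0.5147, -0.0172, 0.0539]
tool_rot: [0.191, 0.712, 0.654, 0.173]
contact_force: [-0.5, -0.0, 0.1]
gripper_width: 0.448
```

```bash
python3 st.py .046; python3 -c "
from h import *
save('wrist','w3')"
```

```text
4.9167 [ 0.5147 -0.0172  0.0539] [ 0.819  0.71  -1.183  2.391  1.83   0.751 -1.827] [ 0.02 -0.03 -0.03  0.02 -0.04 -0.02  0.01] [-0.5 -0.   0.1]
[ 0.515 -0.017  0.054] (array([ 0.0031,  0.0004, -0.0022]), array([-0.001 ,  0.0014,  0.    ]))
```

View pics/w3.png

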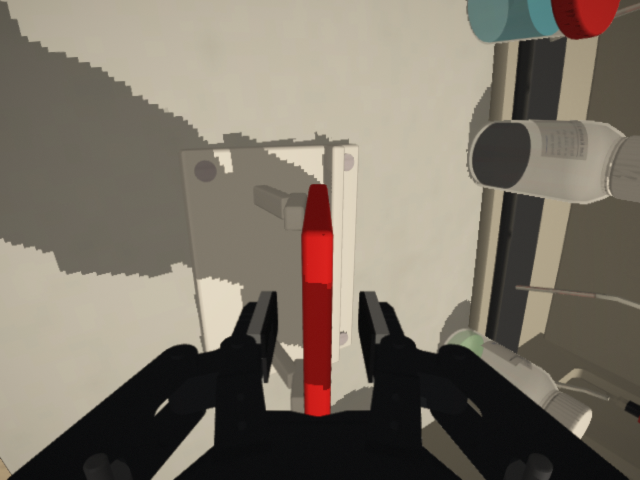

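The cassette (columns 303–332) sits centred between the pads (268–368), so I'll close.

Emit:
jog_arm --plan '[{"x": 0,"y": 0,"z": 0,"wx": 0,"wy": 0,"wz": 0},{"x": 0,"y": 0,"z": 0,"wx": 0,"wy": 0,"wz": 0},{"x": 0,"y": 0,"z": 0,"wx": 0,"wy": 0,"wz": 0},{"x": 0,"y": 0,"z": 0,"wx": 0,"wy": 0,"wz": 0},{"x": 0,"y": 0,"z": 0,"wx": 0,"wy": 0,"wz": 0},{"x": 0,"y": 0,"z": 0,"wx": 0,"wy": 0,"wz": 0}]' --hand -1 --grip_force 50

```text
t: 5.47
eef_pos: [0.5145, -0.0171, 0.0551]
tool_rot: [0.192, 0.711, 0.654, 0.173]
contact_force: [-3.3, -1.9, 7.9]
gripper_width: 0.111
```

```bash
cat > rot.py <<'E'
from h import *
# cassette origin in the tool frame, as estimated: on the jaws' centre line
s=monitor.get_obs();print(s['t'],s['eef_pos'].round(4),s['q'].round(3),s['contact_force'].round(1),s['gripper_width'])
Rt=quat(s['tool_rot'])
Rc=R.from_euler('z',-4.8,degrees=True)*R.from_euler('y',-30,degrees=True)
tilt=np.degrees(np.arcsin(Rt.as_matrix()[2,1]));print('tool tilt',tilt)
z0=.012; h=.046
piv=np.array(s['eef_pos'])+Rt.apply([0,-.005,h]) # lower (-x) corner
print('pivot',piv)
Y=-4.8
for a in(25,20,15,10,5,0):
    T=tool(Y,a); up=(5+(0 if a else -2))/1000*0+.002
    p=piv+[0,0,up]-T.apply([0,-.005,h]); print(a,*delta(p,T))
E
python3 rot.py
```

```text
5.4667 [ 0.5145 -0.0171  0.0551] [ 0.821  0.708 -1.186  2.392  1.828  0.752 -1.826] [-3.3 -1.9  7.9] 0.11116618669578571
tool tilt 29.90482246630375
pivot [ 0.53297748 -0.01883021  0.01274328]
25 [-0.0012  0.0246 -0.0057] [0.0272 0.0015 0.0003]
20 [-0.0012  0.0442 -0.0009] [0.055  0.0015 0.0002]
15 [-0.0011  0.0633  0.0055] [0.0828 0.0015 0.0001]
10 [-0.0011  0.0818  0.0136] [1.106e-01 1.500e-03 1.000e-04]
5 [-0.0011  0.0995  0.0233] [ 0.1384  0.0015 -0.    ]
0 [-0.0011  0.1163  0.0344] [ 1.661e-01  1.500e-03 -1.000e-04]
```

```bash
python3 - <<'E'
from h import *
s=monitor.get_obs();Rt=quat(s['tool_rot']);h=.046
piv=np.array(s['eef_pos'])+Rt.apply([0,-.005,h])
for a in(30,25,20,15,10,5,0):
    T=tool(-4.8,a); f=(30-a)/30
    p=piv+[-.009*f,.0,.004]-T.apply([0,-.005,h]); print(a,*delta(p,T))
E
```

```text
30 [-0.0012  0.0096 -0.0174] [-0.0005  0.0015  0.0003]
25 [-0.0018  0.0231 -0.0181] [0.0272 0.0015 0.0003]
20 [-0.0025  0.0362 -0.0171] [0.055  0.0015 0.0002]
15 [-0.0031  0.0489 -0.0143] [0.0828 0.0015 0.0001]
10 [-0.0037  0.0609 -0.01  ] [1.106e-01 1.500e-03 1.000e-04]
5 [-0.0043  0.0721 -0.004 ] [ 0.1384  0.0015 -0.    ]
0 [-0.0049  0.0824  0.0034] [ 1.661e-01  1.500e-03 -1.000e-04]
```

Emit:
jog_arm --plan '[{"x": 0,"y": 0.0096,"z": -0.0174,"wx": 0,"wy": 0,"wz": 0},{"x": -0.0018,"y": 0.0231,"z": -0.0181,"wx": 0.0272,"wy": 0.0015,"wz": 0},{"x": -0.0025,"y": 0.0362,"z": -0.0171,"wx": 0.055,"wy": 0.0015,"wz": 0},{"x": -0.0031,"y": 0.0489,"z": -0.0143,"wx": 0.0828,"wy": 0.0015,"wz": 0},{"x": -0.0037,"y": 0.0609,"z": -0.01,"wx": 0.1106,"wy": 0.0015,"wz": 0},{"x": -0.0043,"y": 0.0721,"z": -0.004,"wx": 0.1384,"wy": 0.0015,"wz": 0},{"x": -0.0049,"y": 0.0824,"z": 0.0034,"wx": 0.1661,"wy": 0.0015,"wz": 0},{"x": -0.0049,"y": 0.0824,"z": 0.0034,"wx": 0.1661,"wy": 0.0015,"wz": 0},{"x": -0.0049,"y": 0.0824,"z": 0.0034,"wx": 0.1661,"wy": 0.0015,"wz": 0},{"x": -0.0049,"y": 0.0824,"z": 0.0034,"wx": 0.1661,"wy": 0.0015,"wz": 0}]'

```text
t: 6.3
eef_pos: [0.5278, -0.019, 0.0623]
tool_rot: [0.0, 0.736, 0.677, 0.0]
contact_force: [-0.7, -0.3, -2.2]
gripper_width: 0.115
```

```bash
python3 - <<'E'
from h import *
s=monitor.get_obs();print(s['t'],s['eef_pos'].round(4),s['q'].round(3),s['joint_vel'].round(2),s['contact_force'].round(1))
p=np.array(s['eef_pos'])
print(quat(s['tool_rot']).as_matrix().round(4)[:,1:], delta(p,tool(-4.8)))
cal=cams.get_calibration('wrist');im=save('wrist','w4');save('top','t4');save('scene','s4')
o=p+[0,0,-.046]
print('origin est',o)
Rc=R.from_euler('z',-4.8,degrees=True)
top=o+Rc.apply([[x,y,.09] for x,y in((-.005,-.055),(-.005,.055),(.005,.055),(.005,-.055))])
bot_=o+Rc.apply([[-.005,.055,0],[.005,.055,0]])
v=im[:,:,::-1].copy()
for P in(top,bot_): cv2.polylines(v,[proj('wrist',P,cal).round().astype(int)],True,(0,255,0),1)
rest=[[-.05,-.07],[-.05,.07],[.05,.07],[.05,-.07]]
cv2.polylines(v,[proj('wrist',np.array([.516,-.0135,.012])+Rc.apply([[a,b,0] for a,b in rest]),cal).round().astype(int)],True,(255,255,0),1)
cv2.imwrite('pics/w4o.png',v)
E
```

```text
6.3 [ 0.5278 -0.019   0.0623] [ 0.775  0.803 -1.171  1.985  0.903  1.005 -0.929] [ 0.   -0.01 -0.    0.02 -0.    0.    0.  ] [-0.7 -0.3 -2.2]
[[ 9.965e-01  6.000e-04]
 [-8.300e-02 -4.000e-04]
 [ 6.000e-04 -1.000e+00]] (array([0., 0., 0.]), array([0.0002, 0.0001, 0.0002]))
origin est [ 0.52779183 -0.01902147  0.01630151]
```

View pics/w4o.png

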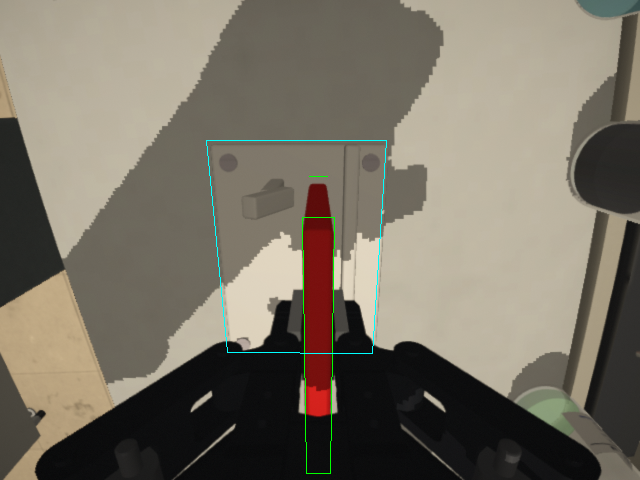

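The cyan rest outline fits exactly. The cassette is upright in the grip between the bar and the lip, and its far end is at row 230 against 218 predicted, so it sits about 5 mm towards −y of the tool centre. I'll lower it gently onto the base.

Emit:
jog_arm --plan '[{"x": 0,"y": 0,"z": 0.006,"wx": 0,"wy": 0,"wz": 0},{"x": 0,"y": 0,"z": 0.012,"wx": 0,"wy": 0,"wz": 0},{"x": 0,"y": 0,"z": 0.016,"wx": 0,"wy": 0,"wz": 0},{"x": 0,"y": 0,"z": 0.019,"wx": 0,"wy": 0,"wz": 0},{"x": 0,"y": 0,"z": 0.021,"wx": 0,"wy": 0,"wz": 0},{"x": 0,"y": 0,"z": 0.021,"wx": 0,"wy": 0,"wz": 0}]'

```text
t: 6.95
eef_pos: [0.5274, -0.0193, 0.0591]
tool_rot: [0.001, 0.736, 0.677, -0.001]
contact_force: [-3.9, -1.5, 8.1]
gripper_width: 0.111
```

Emit:
jog_arm --plan '[{"x": 0,"y": 0,"z": 0,"wx": 0,"wy": 0,"wz": 0},{"x": 0,"y": 0,"z": 0,"wx": 0,"wy": 0,"wz": 0},{"x": 0,"y": 0,"z": 0,"wx": 0,"wy": 0,"wz": 0},{"x": 0,"y": 0,"z": 0,"wx": 0,"wy": 0,"wz": 0},{"x": 0,"y": 0,"z": 0,"wx": 0,"wy": 0,"wz": 0},{"x": 0,"y": 0,"z": 0,"wx": 0,"wy": 0,"wz": 0}]'

```text
t: 7.45
eef_pos: [0.5275, -0.0192, 0.0592]
tool_rot: [0.001, 0.736, 0.677, -0.001]
contact_force: [1.0, 0.2, 1.0]
gripper_width: 0.108
```

```bash
python3 - <<'E'
from h import *
s=monitor.get_obs();print(s['t'],s['eef_pos'].round(4),s['contact_force'].round(1))
for p in([.5274,-.019,.24],[.52,.17,.24]): print(delta(p,tool(-4.8)))
E
```

```text
7.45 [ 0.5275 -0.0192  0.0592] [1.  0.2 1. ]
(array([-1.200e-03, -3.000e-04, -9.041e-01]), array([0.0001, 0.0007, 0.0004]))
(array([ 0.9375, -0.115 , -0.9063]), array([0.0001, 0.0007, 0.0004]))
```

Standing on the base; now lifting.

Emit:
jog_arm --plan '[{"x": 0,"y": 0,"z": -0.06,"wx": 0,"wy": 0,"wz": 0},{"x": 0,"y": 0,"z": -0.18,"wx": 0,"wy": 0,"wz": 0},{"x": 0,"y": 0,"z": -0.3,"wx": 0,"wy": 0,"wz": 0},{"x": 0,"y": 0,"z": -0.42,"wx": 0,"wy": 0,"wz": 0},{"x": 0,"y": 0,"z": -0.54,"wx": 0,"wy": 0,"wz": 0},{"x": 0,"y": 0,"z": -0.66,"wx": 0,"wy": 0,"wz": 0},{"x": 0,"y": 0,"z": -0.78,"wx": 0,"wy": 0,"wz": 0},{"x": 0,"y": 0,"z": -0.88,"wx": 0,"wy": 0,"wz": 0},{"x": 0,"y": 0,"z": -0.93,"wx": 0,"wy": 0,"wz": 0},{"x": 0,"y": 0,"z": -0.93,"wx": 0,"wy": 0,"wz": 0}]'

```text
t: 8.28
eef_pos: [0.5285, -0.0183, 0.2477]
tool_rot: [0.002, 0.736, 0.677, 0.0]
contact_force: [0.1, -0.5, -1.7]
gripper_width: 0.107
```

```bash
python3 - <<'E'
from h import *
s=monitor.get_obs();print(s['t'],s['eef_pos'].round(4),s['q'].round(3),s['contact_force'].round(1))
for p in([.52,.16,.245],[.51,.34,.245]): print(delta(p,tool(-4.8)))
cal=cams.get_calibration('wrist');im=save('wrist','w5')
print(np.array(cal['extrinsics']).round(3), quat(s['tool_rot']).as_matrix().round(3), s['eef_pos'])
E
```

```text
8.2833 [ 0.5285 -0.0183  0.2477] [ 0.923  0.567 -1.362  1.83   0.594  1.24  -0.699] [ 0.1 -0.5 -1.7]
(array([ 0.885 , -0.1159,  0.0106]), array([0.0013, 0.0008, 0.0004]))
(array([ 1.7778, -0.2399,  0.0077]), array([0.0013, 0.0008, 0.0004]))
[[ 0.997 -0.082  0.005 -0.529]
 [-0.079 -0.945  0.319 -0.023]
 [-0.021 -0.318 -0.948  0.402]
 [ 0.     0.     0.     1.   ]] [[ 0.082  0.997  0.004]
 [ 0.997 -0.082 -0.003]
 [-0.003  0.004 -1.   ]] [ 0.52850465 -0.01830019  0.24768219]
```

Emit:
jog_arm --plan '[{"x": 0.05,"y": -0.01,"z": 0,"wx": 0,"wy": 0,"wz": 0},{"x": 0.15,"y": -0.02,"z": 0,"wx": 0,"wy": 0,"wz": 0},{"x": 0.25,"y": -0.03,"z": 0,"wx": 0,"wy": 0,"wz": 0},{"x": 0.35,"y": -0.05,"z": 0,"wx": 0,"wy": 0,"wz": 0},{"x": 0.45,"y": -0.06,"z": 0,"wx": 0,"wy": 0,"wz": 0},{"x": 0.55,"y": -0.08,"z": 0,"wx": 0,"wy": 0,"wz": 0.005},{"x": 0.65,"y": -0.09,"z": 0,"wx": 0.001,"wy": 0.001,"wz": 0.01},{"x": 0.75,"y": -0.11,"z": 0,"wx": 0.001,"wy": 0.001,"wz": 0.015},{"x": 0.85,"y": -0.12,"z": 0,"wx": 0.001,"wy": 0.001,"wz": 0.02},{"x": 0.93,"y": -0.13,"z": 0,"wx": 0.001,"wy": 0.001,"wz": 0.025},{"x": 0.98,"y": -0.14,"z": 0,"wx": 0.001,"wy": 0.001,"wz": 0.029}]'

```text
t: 9.25
eef_pos: [0.5143, 0.1814, 0.2438]
tool_rot: [-0.001, 0.765, 0.644, -0.001]
contact_force: [0.3, 1.1, -1.5]
gripper_width: 0.107
```

```bash
python3 - <<'E'
from h import *
s=monitor.get_obs();print(s['t'],s['eef_pos'].round(4),s['q'].round(3),s['contact_force'].round(1))
print(delta([.517,.36,.245],tool(-10)))
E
```

```text
9.25 [0.5143 0.1814 0.2438] [ 0.488  0.561 -1.279  1.795  0.568  1.228 -1.126] [ 0.3  1.1 -1.5]
(array([ 0.8824, -0.1393, -0.0056]), array([-0.0011, -0.0001,  0.001 ]))
```

Emit:
jog_arm --plan '[{"x": 0.05,"y": -0.01,"z": 0,"wx": 0,"wy": 0,"wz": 0},{"x": 0.15,"y": -0.02,"z": 0,"wx": 0,"wy": 0,"wz": 0},{"x": 0.25,"y": -0.04,"z": 0,"wx": 0,"wy": 0,"wz": 0},{"x": 0.35,"y": -0.06,"z": 0,"wx": 0,"wy": 0,"wz": 0},{"x": 0.45,"y": -0.07,"z": 0,"wx": 0,"wy": 0,"wz": 0},{"x": 0.55,"y": -0.09,"z": 0,"wx": 0,"wy": 0,"wz": 0},{"x": 0.65,"y": -0.1,"z": 0,"wx": -0.001,"wy": 0,"wz": 0.001},{"x": 0.75,"y": -0.12,"z": 0,"wx": -0.001,"wy": 0,"wz": 0.001},{"x": 0.83,"y": -0.13,"z": 0,"wx": -0.001,"wy": 0,"wz": 0.001},{"x": 0.88,"y": -0.14,"z": 0,"wx": -0.001,"wy": 0,"wz": 0.001},{"x": 0.88,"y": -0.14,"z": 0,"wx": -0.001,"wy": 0,"wz": 0.001},{"x": 0.88,"y": -0.14,"z": 0,"wx": -0.001,"wy": 0,"wz": 0.001}]'

```text
t: 10.25
eef_pos: [0.5159, 0.3596, 0.2428]
tool_rot: [-0.0, 0.766, 0.643, -0.001]
contact_force: [0.1, -0.2, -2.2]
gripper_width: 0.111
```

```bash
cat > chk.py <<'E'
from h import *
import sys
n=sys.argv[1]; dx=float(sys.argv[2]); sy=list(map(float,sys.argv[3:6])) # slot x y yaw
s=monitor.get_obs();p=np.array(s['eef_pos']);Rt=quat(s['tool_rot'])
print(s['t'],p.round(4),s['q'].round(3),s['contact_force'].round(1),Rt.as_matrix().round(4).tolist())
cal=cams.get_calibration('wrist');im=save('wrist',n)
v=im[:,:,::-1].copy()
C=lambda z:p+Rt.apply([[dx+b,a,z] for a,b in((-.005,-.055),(-.005,.055),(.005,.055),(.005,-.055))])
for z in(.0471,-.0429): cv2.polylines(v,[proj('wrist',C(z),cal).round().astype(int)],True,(0,255,0),1)
Rs=R.from_euler('z',sy[2],degrees=True)
for a,b in((.012,.063),(.052,.083)):
    q=np.array([sy[0],sy[1],.081])+Rs.apply([[-a,-b,0],[-a,b,0],[a,b,0],[a,-b,0]])
    cv2.polylines(v,[proj('wrist',q,cal).round().astype(int)],True,(0,255,255),1)
cv2.imwrite(f'pics/{n}o.png',v)
for k in finder.place_of('wrist','slot')[:1]: print('slot',k['location'],k['confidence'],at_z('wrist',k['location'],.081,cal).round(4))
hsv=cv2.cvtColor(im,cv2.COLOR_RGB2HSV);m=cv2.inRange(hsv,(100,100,30),(130,255,255))
print('blue px',m.sum()//255)
np.save(f'pics/{n}.npy',np.array(cal['extrinsics']))
E
python3 chk.py w6 -.0055 .518 .365 -10
```

```text
10.25 [0.5159 0.3596 0.2428] [ 0.064  0.665 -1.171  1.604  0.629  1.303 -1.379] [ 0.1 -0.2 -2.2] [[0.1724, 0.985, -0.0019], [0.985, -0.1724, -0.0009], [-0.0012, -0.0018, -1.0]]
slot [320.2, 217.7] 0.7 [0.5182 0.3596 0.081 ]
blue px 14878
```

View pics/w6o.png

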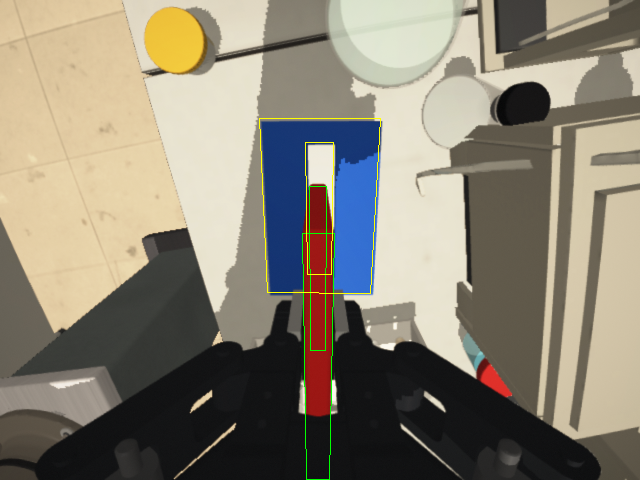

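The tank overlay (yellow) and cassette overlay (green, −5.5 mm offset) both match the picture, with the slot at columns 307–333. I'll centre over it and start down.

```bash
python3 - <<'E'
from h import *
for z in(.165,.138): print(delta([.519,.3704,z],tool(-10)))
E
```

```text
(array([6.170e-02, 1.000e-04, 3.907e-01]), array([-0.0003,  0.0004, -0.0003]))
(array([6.190e-02, 2.000e-04, 5.257e-01]), array([-0.0003,  0.0004, -0.0003]))
```

Emit:
jog_arm --plan '[{"x": 0.03,"y": 0,"z": 0.06,"wx": 0,"wy": 0,"wz": 0},{"x": 0.062,"y": 0,"z": 0.12,"wx": 0,"wy": 0,"wz": 0},{"x": 0.062,"y": 0,"z": 0.18,"wx": 0,"wy": 0,"wz": 0},{"x": 0.062,"y": 0,"z": 0.24,"wx": 0,"wy": 0,"wz": 0},{"x": 0.062,"y": 0,"z": 0.3,"wx": 0,"wy": 0,"wz": 0},{"x": 0.062,"y": 0,"z": 0.35,"wx": 0,"wy": 0,"wz": 0},{"x": 0.062,"y": 0,"z": 0.39,"wx": 0,"wy": 0,"wz": 0},{"x": 0.062,"y": 0,"z": 0.39,"wx": 0,"wy": 0,"wz": 0},{"x": 0.062,"y": 0,"z": 0.39,"wx": 0,"wy": 0,"wz": 0}]'

```text
t: 11.1
eef_pos: [0.5189, 0.3703, 0.1648]
tool_rot: [0.0, 0.766, 0.642, -0.001]
contact_force: [0.6, -0.9, -2.1]
gripper_width: 0.114
```

```bash
python3 chk.py w7 -.0055 .518 .365 -10; python3 - <<'E'
from h import *
print(delta([.519,.3704,.138],tool(-10)))
E
```

```text
11.1 [0.5189 0.3703 0.1648] [ 0.01   0.747 -1.106  1.659  0.711  1.196 -1.444] [ 0.6 -0.9 -2.1] [[0.1747, 0.9846, -0.0016], [0.9846, -0.1747, -0.0015], [-0.0018, -0.0013, -1.0]]
slot [319.5, 258.0] 0.94 [0.5187 0.3611 0.081 ]
blue px 21470
(array([-0.0023, -0.0007,  0.1392]), array([-0.0001,  0.0001, -0.0003]))
```

View pics/w7o.png

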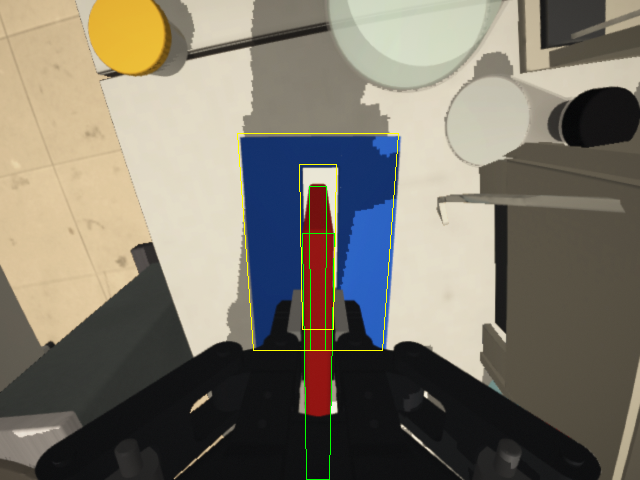

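The cover's far edge is at row 137 against 133 predicted, so the slot lies about 2 mm nearer in y. The cassette's bottom end is at row 186 as expected. I'll make that correction on the final descent.

Emit:
jog_arm --plan '[{"x": -0.005,"y": 0,"z": 0.03,"wx": 0,"wy": 0,"wz": 0},{"x": -0.012,"y": 0,"z": 0.06,"wx": 0,"wy": 0,"wz": 0},{"x": -0.012,"y": 0,"z": 0.09,"wx": 0,"wy": 0,"wz": 0},{"x": -0.012,"y": 0,"z": 0.115,"wx": 0,"wy": 0,"wz": 0},{"x": -0.012,"y": 0,"z": 0.135,"wx": 0,"wy": 0,"wz": 0},{"x": -0.012,"y": 0,"z": 0.135,"wx": 0,"wy": 0,"wz": 0},{"x": -0.012,"y": 0,"z": 0.135,"wx": 0,"wy": 0,"wz": 0},{"x": -0.012,"y": 0,"z": 0.135,"wx": 0,"wy": 0,"wz": 0}]'

```text
t: 11.87
eef_pos: [0.5188, 0.3687, 0.139]
tool_rot: [-0.0, 0.766, 0.642, -0.0]
contact_force: [0.1, -0.3, -1.4]
gripper_width: 0.111
```

```bash
python3 chk.py w8 -.0055 .518 .363 -10; python3 - <<'E'
from h import *
a=cv2.imread('pics/w8o.png')[120:400,200:440]
s=save('scene','s8')[:,:,::-1]; t=save('top','t8')[:,:,::-1]
a=cv2.resize(a,(480,560)); b=np.vstack([cv2.resize(s[240:330,205:305],(310,280)),cv2.resize(t[215:305,180:280],(310,280))])
cv2.imwrite('pics/fin.png',np.hstack([a,b]))
E
```

```text
11.8667 [0.5188 0.3687 0.139 ] [ 0.003  0.771 -1.086  1.683  0.739  1.156 -1.462] [ 0.1 -0.3 -1.4] [[0.1746, 0.9846, -0.0002], [0.9846, -0.1746, 0.0], [-0.0, -0.0002, -1.0]]
slot [318.5, 270.6] 0.9 [0.5182 0.3612 0.081 ]
blue px 25430
```

View pics/fin.png

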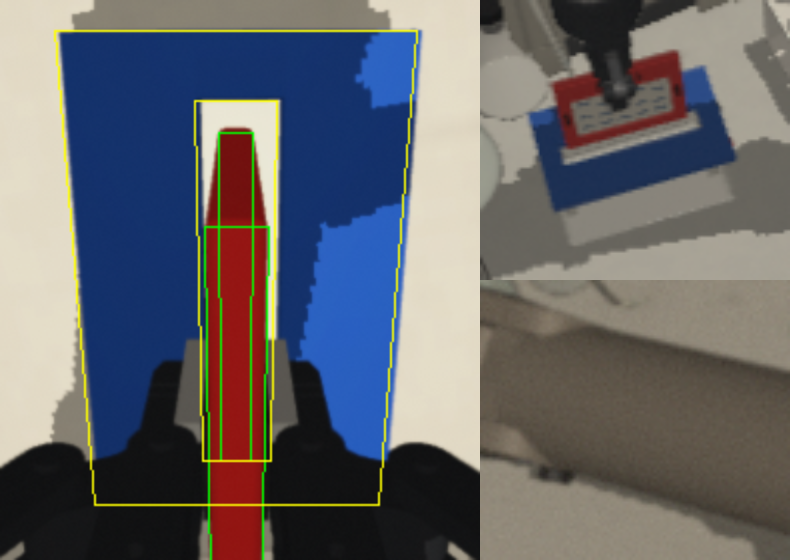

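The cassette sits inside the slot outline, with the far-end margin at the expected 8 mm. The cover's edges are about 1 mm further in x than assumed, so I'll nudge by that much.

Emit:
jog_arm --plan '[{"x": 0,"y": 0.003,"z": 0.002,"wx": 0,"wy": 0,"wz": 0},{"x": 0,"y": 0.006,"z": 0.004,"wx": 0,"wy": 0,"wz": 0},{"x": 0,"y": 0.006,"z": 0.004,"wx": 0,"wy": 0,"wz": 0},{"x": 0,"y": 0.006,"z": 0.004,"wx": 0,"wy": 0,"wz": 0},{"x": 0,"y": 0.006,"z": 0.004,"wx": 0,"wy": 0,"wz": 0}]'

```text
t: 12.48
eef_pos: [0.5201, 0.3685, 0.1383]
tool_rot: [0.0, 0.766, 0.642, 0.0]
contact_force: [-1.0, 0.0, -2.0]
gripper_width: 0.113
```

```bash
python3 chk.py w9 -.0055 .519 .363 -10; python3 - <<'E'
from h import *
im=cv2.imread('pics/w9.png');hsv=cv2.cvtColor(im,cv2.COLOR_BGR2HSV)
red=cv2.inRange(hsv,(0,120,40),(8,255,255))|cv2.inRange(hsv,(172,120,40),(180,255,255));blue=cv2.inRange(hsv,(100,100,30),(130,255,255))
for r in(190,200,215):
    x=np.where(red[r,250:400])[0]+250; b=np.where(blue[r])[0]; L=b[b<318].max();Rr=b[b>318].min(); print(r,L,x.min() if len(x) else 0,x.max() if len(x) else 0,Rr)
before={'tube_rack':(.498,.17),'green_bottle':(.684,-.16),'dark_bottle':(.718,.034),'blue_cup':(.695,.131),'yellow_cup':(.41,.535),'timer':(.455,-.322)}
cams.read_camera('scene')
for n,b in before.items():
    for k in finder.place_of('scene',n)[:1]: print(n,b,at_z('scene',k['location'],0)[:2].round(3),round(k['confidence'],2))
E
```

```text
12.4833 [0.5201 0.3685 0.1383] [ 0.003  0.772 -1.085  1.681  0.74   1.156 -1.461] [-1.  0. -2.] [[0.1747, 0.9846, 0.0], [0.9846, -0.1747, -0.0], [-0.0, 0.0, -1.0]]
blue px 25517
190 297 309 326 338
200 297 308 327 338
215 298 305 330 338
tube_rack (0.498, 0.17) [0.499 0.165] 0.85
green_bottle (0.684, -0.16) [ 0.674 -0.151] 0.68
dark_bottle (0.718, 0.034) [0.714 0.027] 0.64
blue_cup (0.695, 0.131) [0.695 0.124] 0.73
yellow_cup (0.41, 0.535) [0.414 0.535] 0.61
```

The margins are now equal (12 px on each side), it's upright, and nothing is touching. Handing in.

```bash
python3 -c "
from station import bot
print(bot.hand_in())"
```

```text
the job is handed in; nothing more can be done
None
```

The cassette is hovering upright over the slot in the blue cover, still gripped, and the job was handed in at about 12.5 s.

I gripped it along its 30° slope and stood it upright on the rest's base; a contact force of about 10 N showed it was down. I then lifted it and carried it upright over the tube rack to the tank.

**Last checks:**
- **Height:** by tool pose, the bottom edge is about 10 mm above the cover.
- **Upright:** the tool measures vertical, and its yaw matches the tank's at about −10°, good to a few tenths of a degree.
- **Centring:** across the slot's width, the gaps on both sides are equal in the wrist picture (12 px each). Along its length, the far-end gap is about 8 mm, as expected.
- **Contact:** the force reading is only about 2 N, roughly the cassette's weight, so nothing is touching the tank.

**Disagreements and gaps:**
- **Slot position:** estimates differed by about 4 mm in y (0.361 to 0.365). I used 0.363, which is well within the 8 mm of clearance at each end.
- **Grip position:** the cassette sits about 5.5 mm off-centre in the grip along its length, and I corrected for that.
- **Other items:** the rack, blue cup, yellow cup and dark bottle read within about 8 mm of their first positions, and the green bottle within about 13 mm. The arm came nowhere near them, so I put that down to detector error. The timer was not found in the last picture.

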